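# Lock the cheese press crossbar with its linch pin

### The job

The crossbar of the cheese press is not locked on its bare post: push the loose linch pin through the cross hole of that post until its head is hard up against the post, then flip the sprung ring over the post and the pin's end until it snaps shut. The post may have turned in its socket, so feel for the hole and never push harder than about 20 N; let go at the end, and leave the mug, the jar and the tumbler standing where they are.

Things in the scene. Friction and masses are not known exactly. Their poses are not given: they have to be found in the camera images.
- press: Table-top cheese press standing firmly on the worktop (never moves). Base board 170 (x) by 360 (y), 24 high: it reaches 85 mm either way in x, from -60 to +300 in y. Two round steel posts 24 across, 184 high. Origin: on the worktop at the foot of the bare post, the right one seen from the robot. z up, +x away from the robot; the other post, its pin already locked, stands at y = +240.
- bar_top (a point): Centre of the beech crossbar's top face, 161 mm up. The bar, 46 mm wide (x) and 320 long (y), goes over both posts; a washer 37 mm across and 4 thick lies on it round each post. In its middle a steel T-screw rises to 234 mm, its T-bar level, 110 mm long; below it is a white cheese mould. Axes as the press.
- post_eye (a point): Point on the bare post's axis at its cross hole, 172 mm up (12 mm below the post's top). The level hole, 12 mm wide and high, goes right through the post (24 mm). But the post turns stiffly in its socket (0.25 N m) and starts turned by up to 1.0 rad either way from the hole running along press x, which no reading tells. This frame does not turn with it; its axes are the press's.
- pin: Loose steel linch pin, 80 to 115 g with ring: round shank 10 mm across, 36 long, its last 4 mm bevelled to a blunt nose 8.4 across; block head 25 long (x -25 to 0), 14 wide (y), 14 high (z -5 to +9). Origin: on the shank's axis at the head's front face; +x to the nose; z up as it lies at the start, flat, axis 5 mm up. It may end turned with the post, at any angle that the hole takes.
- pin_grip (a point): Where to take the pin: middle of the head's bare sides, at pin x = -8 mm, y = 0, z = +2 mm, the fingers closing along pin y (14 mm). The ring's legs stand close behind, at x = -21. Axes as the pin. With a grip of 30 N or more it does not slip.
- pin_mid (a point): Point on the shank's axis 12 mm in front of the head: it lies at post_eye when the pin is home with its head against the post. Axes as the pin. Once home, turn the ring by following its far wire round in an arc: a long level push on it can jam by friction against the finger and lever hard on the pin.
- ring (a joint): The pin's sprung brass ring, 4 mm wire, 66 mm outside, hinged in the head at pin x = -21, z = +2 mm, about pin y. 0 = open, leaning up and back, 126 degrees from the shank; it swings up and over forwards. 2.2 rad = shut, level round the post, far wire 61 mm from the hinge, past the nose. It resists to a dead point at 1.2 rad (3 N at the wire), then springs shut; let go sooner it flies back open.
- mug: White mug, 80 mm across, 90 mm high, origin at the centre of its underside. Bystander.
- jar: Amber jar with a red cap, 64 mm across, 110 mm high, origin at the centre of its underside. Bystander.
- tumbler: Green glass tumbler, 68 mm across, 95 mm high, origin at the centre of its underside. Bystander.
Not all that is in view belongs to the job. Leave any blue look-alike of the pin alone.

How it is judged (in metres and radians):
On the way, in this order (a step that is already met when the one before it is completed fails the run):
1. the pin is pushed home through the bare post, its ring still open (distance between pin_mid and post_eye below 0.0035 m and value of joint ring below 1.2 rad), for 0.2 s.
2. the ring has snapped shut with the pin still home (distance between pin_mid and post_eye below 0.0035 m and value of joint ring above 2.1 rad), for 0.2 s.
At the end, for the whole second after the job is handed in: The pin is home in the bare post (its point 12 mm in front of the head within 3.5 mm of the post's axis at hole height), its ring is shut (beyond 2.1 of 2.2 rad), the pin is at rest, and mug, jar and tumbler stand upright (all of step 2 and linear speed of pin below 0.02 m/s and angle between each of mug, jar, tumbler's own z axis and vertical below 0.1 rad); the robot touches nothing.
It fails at once if the pin is forced: over 35 N between pin and press while the ring is still open, or over 100 N levered on it while the ring is flipped ((contact force between pin and press above 35 N and value of joint ring below 0.3 rad) or contact force between pin and press above 100 N).
It fails at once if the robot itself bumps the press with more than 25 N (contact force between any of the arm, the fingers and press above 25 N).
It fails at once if the mug, the jar or the tumbler is shoved more than 20 mm (distance of any of mug, jar, tumbler from where it was at the start of the episode above 0.02 m).
It also fails if it takes over 72 s, if anything falls off the work surface, if the arm or the gripper's body presses on something with over 40 N, if the wrist force passes 120 N, or if a joint passes its speed limit or range.

### The arm

A 7-joint arm with a two-finger parallel gripper is mounted at the origin on the work surface. World frame = base frame: x ahead of the robot, y to its left, z up, the work surface at z = 0. Lengths are in mm, angles in rad, forces in N, time in s.
With the tool pointing down it reaches from about 400 to 850 mm from the base axis. Payload 4.4 kg.
Tool frame: the origin (TCP) lies on the centre line of the jaws, within the pads' length; the fingertips stand 25 mm ahead of it and the grasp point (between the pads) lies 6 mm ahead of it; z points along the fingers, y is the line along which they close (so a half turn about z gives the same grasp; the last joint's range is limited). The gripper opens to 94 mm and grips with 3 to 60 N. Pads are 16 mm wide; open, the fingers measure 119 mm over their backs; the gripper's body (75 mm by 177 mm) begins 78 mm behind the grasp point.
Start: joints at [1.188, 0.628, 0.038, 1.517, -0.027, 0.996, -0.02], TCP at [202.521, -617.659, 230.478] pointing down, gripper open.
Joint ranges: [-3.06, 3.06], [-0.37, 2.12], [-1.25, 1.32], [0.18, 2.47], [-1.1, 4.24], [0.23, 1.98], [-2.94, 2.94]. Speed limits (rad/s): [2.57, 2.57, 3.14, 3.14, 3.14, 3.14, 3.14].

### API

Orientations are given as [roll, pitch, yaw] about the fixed x, y, z axes, in that order (R = Rz(yaw) Ry(pitch) Rx(roll)).
In Python, from plant import r, grip, capture gives the robot as it stands. Calls block until the motion is done:
- r.movep(position, orientation): joint-space move of the TCP to a pose.
- r.move_straight(position, rate=150, frame=None, guard=None): straight line of the TCP; frame=None keeps the orientation; rate is the mean speed in mm/s. With guard (N) it stops when the force on the tool has changed by that much, and returns True; else False.
- r.goto_joints(angles): joint-space move.
- grip(opening, squeeze=None): finger opening in mm; squeeze is the grip in N (None keeps the last); returns when the fingers have stopped.
- r.sleep(seconds).
- r.inverse_kinematics(position, orientation): joint angles nearest the present ones, or None.
- capture(name): name is "scene" or "top"; returns a dict with "color" (420x560x3 uint8, red, green, blue), "K" (3x3 intrinsics, pixels), "xyz" and "orientation" of the camera in the world. Camera axes: x right, y up, looking along -z (the intrinsics and any distortion apply to the point x, -y, -z); pixel columns grow to the right and rows downward; lengths in mm; the calibration is good to about 2 mm. A picture is of the moment at which its call begins. There is no depth.
A pose or a line that the arm cannot do raises r.Unreachable and nothing moves.
- r.hand_in(): hands the job in; it is judged then, once.
Readings, each from a call of its own:
- r.get_time(): time.
- r.get_joint_pos(): joint angles.
- r.get_qvel(): joint speeds.
- r.get_effort(): joint torques, N m.
- r.get_ee_pos(): TCP position.
- r.get_tool_rot(): TCP orientation.
- r.get_ft_force(): force on the tool from outside, world axes, zero at the start.
- r.get_torque(): the same for the moment, N m.
- r.get_opening(): finger opening in mm.
- r.get_gripper_force(): force on a finger pad.
Only numpy, scipy, OpenCV 4.12 (cv2) and the standard library are available. Lean on these libraries where they do the work, as an engineer would, in place of code of your own. Each camera call takes 0.05 s, during which the arm holds its last target. There are 200 camera calls.

## Working session

There is one attempt and no reset: what is moved stays moved. The work goes in short steps, each a Python script; the robot and the scene stay as the last script left them, time stands still between calls to the robot, and variables do not carry over. Pictures are saved under pics/ and viewed, at most 10 in all, crops included, and the job is handed in when it is done.

```bash
ls; mkdir -p pics; python3 - <<'E'
from plant import r, grip, capture
import cv2,numpy as np
for n in("scene","top"):
    c=capture(n); cv2.imwrite(f"pics/{n}0.png",c["color"][:,:,::-1]); np.savez(f"{n}0.npz",**c)
    print(n,c.keys(),c["K"],c["xyz"],c["orientation"])
print(r.get_time(),r.get_ft_force(),r.get_tool_rot())
E
```

```text
pics
scene dict_keys(['color', 'K', 'xyz', 'orientation']) [[388.52279235   0.         278.9798054 ]
 [  0.         388.52279235 206.13752913]
 [  0.           0.           1.        ]] [1169.59582798 -111.40623334  906.20110816] [0.70991994 0.0088227  1.5170961 ]
top dict_keys(['color', 'K', 'xyz', 'orientation']) [[514.82202891   0.         282.59642851]
 [  0.         514.82202891 210.88618401]
 [  0.           0.           1.        ]] [ 287.43780436 -107.14589108 1120.88214417] [ 0.24335719  0.00184734 -1.44169835]
0.1 [-0.68260223 -0.24464892 -0.00700351] [-3.13996084e+00  2.36953058e-05  3.16788787e-01]
```

View pics/scene0.png

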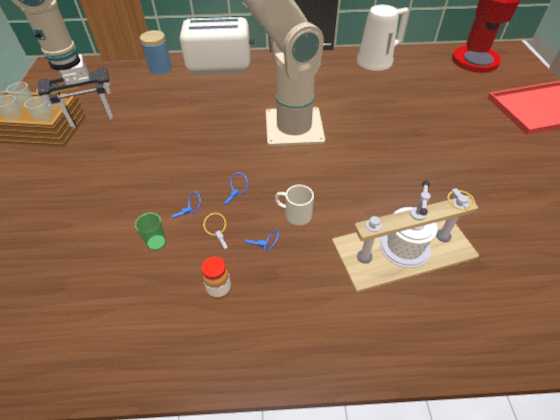

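View pics/top0.png

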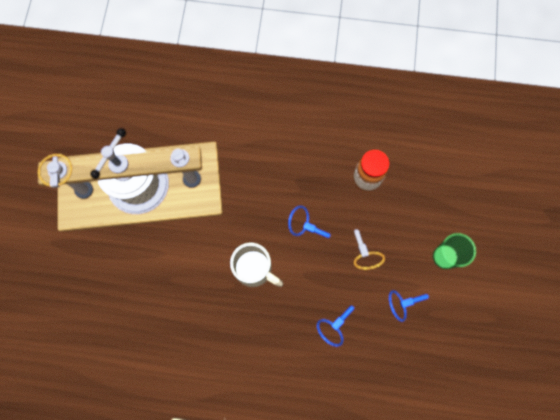

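```bash
cat > h.py <<'E'
import numpy as np
from scipy.spatial.transform import Rotation as Ro
def ray(c,u,v):
    K=c["K"]; d=np.array([(u-K[0,2])/K[0,0],-(v-K[1,2])/K[1,1],-1.])
    return np.array(c["xyz"]),Ro.from_euler("xyz",c["orientation"]).as_matrix()@d
def onz(c,u,v,z):
    o,d=ray(c,u,v); return o+d*(z-o[2])/d[2]
def tri(c1,p1,c2,p2):
    o1,d1=ray(c1,*p1);o2,d2=ray(c2,*p2)
    s=np.linalg.lstsq(np.c_[d1,-d2],o2-o1,rcond=None)[0]
    a,b=o1+d1*s[0],o2+d2*s[1]; return (a+b)/2,np.linalg.norm(a-b)
def proj(c,p):
    q=Ro.from_euler("xyz",c["orientation"]).as_matrix().T@(np.array(p)-c["xyz"])
    K=c["K"]; return K[0,2]+K[0,0]*q[0]/-q[2],K[1,2]+K[1,1]*q[1]/q[2]
E
python3 - <<'E'
import numpy as np,cv2
from h import *
s=dict(np.load("scene0.npz"));t=dict(np.load("top0.npz"))
def crop(c,u,v,w=25,h=18.75):
    im=c["color"][int(v-h):int(v+h)+1,int(u-w):int(u+w)+1,::-1]
    return cv2.resize(im,(400,300),interpolation=cv2.INTER_NEAREST)
cv2.imwrite("pics/mos.png",np.vstack([np.hstack([crop(t,365,247),crop(t,179,160)]),np.hstack([crop(s,218,232),crop(s,374,225)])]))
print("post top",onz(t,179,157,184),onz(s,374.5,220,184),tri(t,(179,157),s,(374.5,220)))
print("nose",onz(t,357,231,5),onz(s,225,247,5))
print("ring far",tri(t,(370,265),s,(214,214)))
for n,a in(("jar",(375,163)),):print(n,onz(t,*a,110))
print("mug",onz(t,250,262,90),"tumb",onz(t,459,249,95))
# board contour in top
hsv=cv2.cvtColor(t["color"],cv2.COLOR_RGB2HSV)
m=cv2.inRange(hsv,(14,60,120),(30,200,255));m[:, 230:]=0
m=cv2.morphologyEx(m,cv2.MORPH_CLOSE,np.ones((9,9)))
cs=max(cv2.findContours(m,0,2)[0],key=cv2.contourArea)
print(cv2.minAreaRect(cs))
for p in((218,143),(221,213),(57,228)):print("corner",p,onz(t,*p,24))
E
```

```text
post top [598.33034496 136.14573724 184.        ] [606.63211737 139.33961995 184.        ] (array([601.10054517, 139.97299157, 176.57700675]), np.float64(3.68891974699155))
nose [ 537.57657359 -238.50086561    5.        ] [ 537.62237707 -237.26311609    5.        ]
ring far (array([ 457.801288  , -265.77885685,   56.18272139]), np.float64(0.4771826078436321))
jar [ 661.92744203 -249.55308698  110.        ]
mug [427.41176037 -20.86033899  90.        ] tumb [ 506.90793115 -435.15240808   95.        ]
((128.94943237304688, 186.3592529296875), (78.62378692626953, 182.64224243164062), 85.48600769042969)
corner (218, 143) [695.90033247  95.7989327   24.        ]
corner (221, 213) [535.17168319  63.30756097  24.        ]
corner (57, 228) [456.07178512 412.51867067  24.        ]
```

View pics/mos.png

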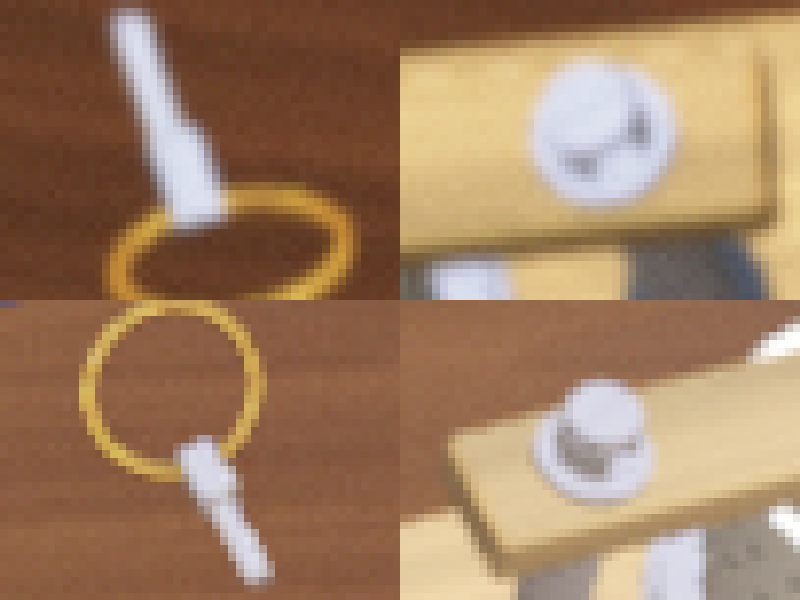

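```bash
python3 - <<'E'
import numpy as np,cv2
from h import *
from plant import capture
C={}
for n in("scene","top"):
    cs=[capture(n) for _ in range(4)]; c=cs[0]; c["color"]=np.mean([k["color"] for k in cs],0).astype(np.float32); C[n]=c
    np.savez(n+"m.npz",**c)
s,t=C["scene"],C["top"]
print("top disc",onz(t,176.6,154,184),onz(s,373.9,219.3,184),tri(t,(176.6,154),s,(373.9,219.3)))
print("washer",onz(t,178.9,157.1,165),onz(s,373.6,224.8,165),tri(t,(178.9,157.1),s,(373.6,224.8)))
# pin blob masks (grey, bright)
for n,c,(u,v) in(("top",t,(361,243)),("scene",s,(221,238))):
    im=c["color"].astype(np.uint8); hsv=cv2.cvtColor(im,cv2.COLOR_RGB2HSV)
    m=cv2.inRange(hsv,(0,0,140),(180,70,255)); k,l,st,ce=cv2.connectedComponentsWithStats(m)
    i=l[v,u]; ys,xs=np.where(l==i); P=np.c_[xs,ys].astype(float)
    W=np.array([onz(c,*p,6) for p in P])[:,:2]; mu=W.mean(0); d=np.linalg.svd(W-mu)[2][0]; d*=np.sign(d[0]); pr=(W-mu)@d
    print(n,len(P),mu,"yaw",np.arctan2(d[1],d[0]),"ends",mu+d*pr.min(),mu+d*pr.max(),np.ptp(pr))
# unwrap around post: angle x height strips
def strip(c,ctr):
    a=np.linspace(-np.pi,np.pi,361); z=np.linspace(188,160,29)
    U=np.array([[proj(c,(ctr[0]+12*np.cos(x),ctr[1]+12*np.sin(x),h)) for x in a] for h in z],np.float32)
    g=cv2.cvtColor(c["color"].clip(0,255).astype(np.uint8),cv2.COLOR_RGB2GRAY)
    return cv2.remap(g,U[...,0],U[...,1],cv2.INTER_CUBIC)
st=strip(t,onz(t,176.6,154,184)); ss=strip(s,onz(s,373.9,219.3,184))
cv2.imwrite("pics/unw.png",np.vstack([cv2.resize(q,(720,232)) for q in(st,ss)]))
print("top z=172",[(b,int(st[16,b+180])) for b in list(range(-180,-90,10))+list(range(90,181,10))])
print("scene z=172",[(b,int(ss[16,b+180])) for b in range(-130,91,10)])
E
```

```text
top disc [603.76924161 141.82088006 184.        ] [604.44254105 138.37445486 184.        ] (array([603.71452642, 140.30558389, 183.37933469]), np.float64(3.256217774092774))
washer [604.40525398 141.23788227 165.        ] [606.31975559 140.62387153 165.        ] (array([604.95197579, 141.46093943, 163.24104064]), np.float64(0.4542123476876778))
top 185 [ 510.64805186 -249.20169279] yaw 0.46493446762851176 ends [ 484.64253749 -262.24630871] [ 541.38623145 -233.78312652] 63.48227740443717
scene 101 [ 508.53841679 -249.88072229] yaw 0.42020705054124846 ends [ 478.6922567  -263.21661074] [ 542.18114061 -234.84844978] 69.53841338498265
top z=172 [(-180, 157), (-170, 164), (-160, 195), (-150, 212), (-140, 217), (-130, 217), (-120, 211), (-110, 188), (-100, 154), (90, 222), (100, 219), (110, 215), (120, 214), (130, 212), (140, 209), (150, 199), (160, 185), (170, 173), (180, 157)]
scene z=172 [(-130, 195), (-120, 205), (-110, 209), (-100, 204), (-90, 193), (-80, 177), (-70, 166), (-60, 148), (-50, 138), (-40, 134), (-30, 136), (-20, 137), (-10, 134), (0, 138), (10, 164), (20, 194), (30, 208), (40, 204), (50, 181), (60, 158), (70, 164), (80, 188), (90, 207)]
```

View pics/unw.png

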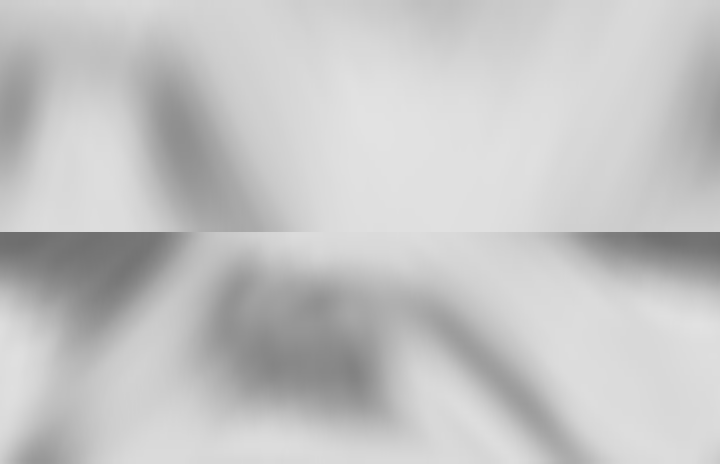

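```bash
python3 - <<'E'
from plant import r, grip, capture
import numpy as np,cv2
P=np.pi; y=0.455; g=np.array([501.4,-253.9])
for yy in(y,y-P,y+P):
    print(yy,[None if q is None else np.round(q,2) for q in (r.inverse_kinematics([*g,28],[P,0,yy]),r.inverse_kinematics([580,145,195],[P,0,yy-.65]))])
grip(44,10)
r.movep([*g,180],[P,0,y]); r.move_straight([*g,70],rate=150)
print(r.move_straight([*g,27.5],rate=60,guard=6),r.get_ee_pos())
grip(0,45); print(r.get_opening(),r.get_gripper_force(),r.get_ft_force())
r.move_straight([*g,110],rate=120); print(r.get_ft_force(),r.get_opening(),r.get_time())
c=capture("top");cv2.imwrite("pics/g1.png",c["color"][190:310,280:440,::-1].repeat(4,0).repeat(4,1))
E
```

```text
0.455 [array([ 0.41,  0.8 ,  0.02,  1.91, -0.04,  0.43, -0.66]), array([-0.3 ,  0.59,  0.01,  1.71, -0.01,  0.84, -2.05])]
-2.686592653589793 [array([-0.01,  0.94,  0.71,  1.92, -0.99,  0.68, -2.93]), array([ 0.14,  0.69, -0.72,  1.69,  0.53,  0.97,  0.6 ])]
3.596592653589793 [array([-0.01,  0.94,  0.71,  1.92, -0.99,  0.68, -2.93]), array([ 0.14,  0.69, -0.72,  1.69,  0.53,  0.97,  0.6 ])]
False [ 501.53455863 -253.97518962   27.56422761]
13.687183537752913 44.99988377094269 [-0.0917853   0.47385054  0.604372  ]
[ 0.6352965   0.55982111 -0.35507407] 13.631579553028871 6.2833
```

View pics/g1.png

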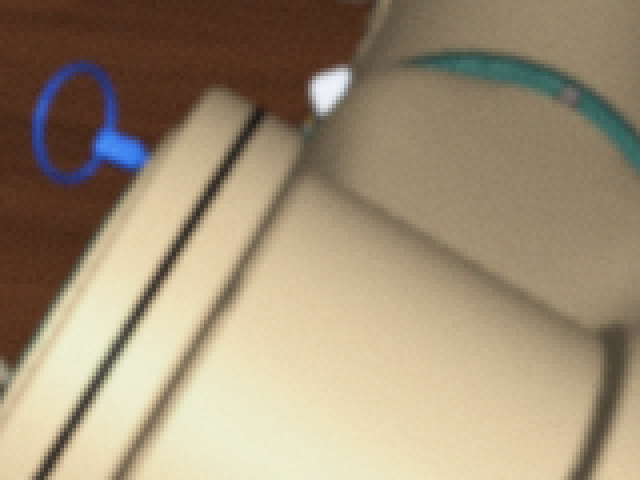

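```bash
cat >> h.py <<'E'
from plant import r, grip, capture
PC=np.array([604.4,140.9]); GX=8.5; ZT=194.5
def tcp(yaw,dist,lat=0,c=None,dz=0):
    "TCP for pin at yaw, origin dist mm before post axis, lat to the pin's left"
    c=PC if c is None else c
    d=np.array([np.cos(yaw),np.sin(yaw)]);n=np.array([-d[1],d[0]])
    return [*(c-d*(dist+GX)+n*lat),ZT+dz]
E
python3 - <<'E'
from h import *
import cv2
P=np.pi;y=-.2
p=r.get_ee_pos(); r.move_straight([p[0],p[1],240],rate=200)
a=tcp(y,75); r.movep([a[0],a[1],250],[P,0,y]); r.move_straight(a,rate=100); r.sleep(.3)
print(r.get_ee_pos(),r.get_tool_rot(),r.get_ft_force(),r.get_torque(),r.get_time(),np.round(r.get_joint_pos(),2))
ims=[]
for n in("scene","top"):
    c=capture(n); np.savez(n+"2.npz",**c); u,v=proj(c,[*PC,172]); u,v=int(u),int(v)
    ims.append(cv2.resize(c["color"][v-35:v+40,u-30:u+20 if 0 else u+20],(400,600),interpolation=cv2.INTER_NEAREST)); print(n,u,v)
cv2.imwrite("pics/a2.png",np.hstack(ims)[:,:,::-1])
E
```

```text
[522.80533341 157.62392551 194.98306076] [-3.14106885e+00 -7.92170622e-04 -1.99978484e-01] [-0.43952224 -0.18580815 -1.83026887] [ 0.02640791 -0.00378779 -0.0638527 ] 9.6667 [-0.41  0.53  0.1   1.85 -0.07  0.77 -2.05]
scene 374 222
top 178 155
```

View pics/a2.png

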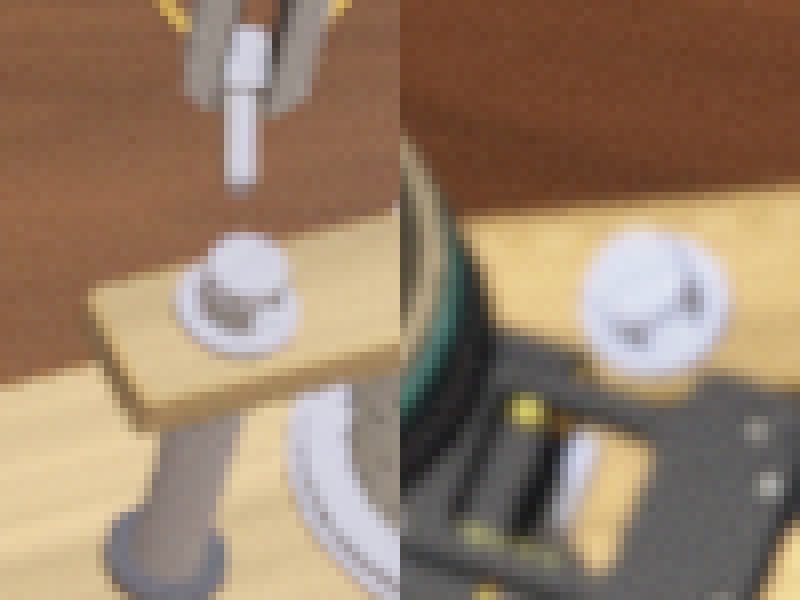

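```bash
cat >> h.py <<'E'
ZT=194.2
def pin_dist(yaw,c=None):
    c=PC if c is None else c
    e=np.array(r.get_ee_pos()); d=np.array([np.cos(yaw),np.sin(yaw)]);n=np.array([-d[1],d[0]])
    q=c-e[:2]; return round(q@d-GX,2),round(-(q@n),2),round(e[2]-ZT,2)
def pf(yaw,f0=0):
    f=np.array(r.get_ft_force())-f0; d=np.array([np.cos(yaw),np.sin(yaw)])
    return np.round([f[:2]@d,f[:2]@[-d[1],d[0]],f[2],r.get_torque()[2]],2)
E
python3 - <<'E'
from h import *
s=dict(np.load("scene2.npz"))
n0=[566.4,148.8,172.5]; o=np.array([373.5,209.9])-proj(s,n0); print("nose px err",o)
for uv,z in(((374.25,219.6),184),((373.25,224.4),165)): print(onz(s,*(np.array(uv)-o),z))
y=-.2
f0=np.array(r.get_ft_force())
r.move_straight(tcp(y,52),rate=60)
print(pf(y,f0),pin_dist(y))
h=r.move_straight(tcp(y,13),rate=20,guard=6)
print(h,pf(y,f0),pin_dist(y),r.get_time())
E
```

```text
nose px err [-0.48716388 -0.08583812]
[605.72303766 140.10321884 184.        ]
[605.39122737 141.15610106 165.        ]
[-1.75 -1.19  0.68 -0.03] (np.float64(51.92), np.float64(-0.2), np.float64(-0.27))
True [-0.75 -1.11  0.39 -0.03] (np.float64(47.36), np.float64(-0.2), np.float64(-0.98)) 11.0167
```

```bash
sed -i 's/^ZT=194.2/ZT=194.2; PC=np.array([604.8,141.0])/' h.py; python3 - <<'E'
from h import *
P=np.pi
for y in(-.2,-.35,-.05,-.5,.1):
    r.move_straight(tcp(y,51,dz=.5),rate=80,frame=[P,0,y]); r.sleep(.1); f0=np.array(r.get_ft_force()); a=pin_dist(y)
    h=r.move_straight(tcp(y,40,dz=.5),rate=15,guard=6)
    print(y,h,a,pf(y,f0),pin_dist(y),r.get_time(),flush=True)
    if pin_dist(y)[0]<44: break
E
```

```text
-0.2 True (np.float64(51.06), np.float64(0.03), np.float64(0.5)) [-0.16  0.86 -0.3   0.03] (np.float64(47.75), np.float64(-0.27), np.float64(-0.52)) 11.8417
-0.35 True (np.float64(50.83), np.float64(-0.41), np.float64(0.36)) [ 0.88  0.32 -0.4  -0.  ] (np.float64(47.64), np.float64(-0.52), np.float64(-0.48)) 12.7167
-0.05 True (np.float64(50.75), np.float64(0.41), np.float64(0.44)) [ 0.15 -0.14  0.46 -0.03] (np.float64(47.72), np.float64(0.04), np.float64(-0.51)) 13.7417
-0.5 True (np.float64(50.73), np.float64(-0.55), np.float64(0.41)) [ 1.21  0.42  0.   -0.06] (np.float64(47.5), np.float64(-0.53), np.float64(-0.36)) 14.9167
0.1 True (np.float64(50.86), np.float64(0.41), np.float64(0.43)) [-0.99  1.13  0.12  0.01] (np.float64(47.55), np.float64(0.06), np.float64(-0.55)) 16.25
```

```bash
python3 - <<'E'
from h import *
P=np.pi
y=-.2
r.move_straight(tcp(y,52,dz=.8),rate=80,frame=[P,0,y]); r.sleep(.1); f0=np.array(r.get_ft_force())
for d in(50,49,48.2,47.5,47,46.5,46):
    h=r.move_straight(tcp(y,d,dz=.8),rate=20,guard=12)
    f=pf(y,f0);print(d,h,f,np.array(pin_dist(y)),np.round(r.get_tool_rot(),3),r.get_time(),flush=True)
    if h or abs(f[0])>8: break
E
```

```text
50 False [ 0.74  0.69 -0.25  0.  ] [49.59 -0.44  0.79] [ 3.142 -0.    -0.2  ] 17.05
49 False [-0.79 -0.77 -0.36  0.  ] [48.91 -0.1   0.78] [ 3.142 -0.    -0.2  ] 17.3
48.2 False [ 0.39 -0.   -0.45 -0.03] [4.814e+01 3.000e-02 8.200e-01] [-3.142 -0.    -0.2  ] 17.55
47.5 False [-1.08 -0.97  0.09 -0.02] [4.764e+01 4.000e-02 7.600e-01] [ 3.142  0.    -0.2  ] 17.8
47 False [-1.54 -0.91 -0.36 -0.01] [ 4.746e+01 -1.000e-02  6.800e-01] [ 3.141e+00  1.000e-03 -2.000e-01] 18.05
46.5 False [-3.33  0.18  0.87 -0.01] [4.73e+01 3.00e-02 6.30e-01] [ 3.141e+00  2.000e-03 -2.000e-01] 18.3
46 False [-5.07  0.3   2.61  0.01] [4.723e+01 2.000e-02 5.300e-01] [ 3.141e+00  2.000e-03 -2.000e-01] 18.55
```

```bash
python3 - <<'E'
from h import *
P=np.pi
y=-.2
r.move_straight(tcp(y,50,dz=.4),rate=80); f0=np.array(r.get_ft_force())
y=.25; r.move_straight(tcp(y,50,dz=.4),rate=100,frame=[P,0,y])
while y>-.8:
    r.move_straight(tcp(y,45.8,dz=.4),rate=40,frame=[P,0,y])
    f=pf(y,f0);p=pin_dist(y);print(round(y,2),f,*p,r.get_time(),flush=True)
    if p[0]<46.4 or abs(f[0])>12: break
    y-=.07
E
```

```text
0.25 [-2.81 -1.33  1.29 -0.01] 46.61 0.28 0.05 19.6583
0.18 [-3.43 -0.79 -0.3  -0.01] 46.83 0.35 -0.05 19.9083
0.11 [-4.15 -0.64 -0.37  0.04] 46.91 0.12 -0.02 20.1583
0.04 [-5.29 -0.67 -0.34 -0.01] 47.01 -0.01 -0.03 20.4083
-0.03 [-4.76 -1.54 -0.08  0.02] 47.09 0.03 -0.05 20.6583
-0.1 [-5.21 -1.03  0.65 -0.01] 47.12 -0.01 -0.07 20.9083
-0.17 [-4.85 -1.85 -0.11 -0.03] 47.14 0.06 -0.06 21.1583
-0.24 [-5.69 -1.4  -0.12 -0.06] 47.14 0.25 -0.04 21.4083
-0.31 [-4.72 -1.39  0.7   0.01] 47.1 0.43 0.01 21.6583
-0.38 [-5.75 -1.59 -0.96 -0.06] 47.07 0.42 0.05 21.9083
-0.45 [-5.24 -0.99  0.74 -0.06] 47.03 0.42 0.09 22.1583
-0.52 [-5.64 -0.57  0.21 -0.06] 47.0 0.56 0.13 22.4083
-0.59 [-4.68 -1.53 -0.25 -0.04] 46.92 0.55 0.19 22.6583
-0.66 [-4.65 -0.67  0.44 -0.05] 46.85 0.56 0.24 22.9083
-0.73 [-5.83 -0.6  -0.25 -0.08] 46.67 0.53 0.31 23.1583
```

```bash
python3 - <<'E'
from h import *
P=np.pi
p=r.get_ee_pos(); y=-.73
r.move_straight(tcp(y,56,dz=.4),rate=80)
y=.2; r.move_straight(tcp(y,51,dz=.4),rate=100,frame=[P,0,y]);r.sleep(.1); f0=np.array(r.get_ft_force())
while y<1.3:
    r.move_straight(tcp(y,45.8,dz=.4),rate=40,frame=[P,0,y])
    f=pf(y,f0);p=pin_dist(y);print(round(y,2),f,*p,r.get_time(),flush=True)
    if p[0]<46.2 or abs(f[0])>12: break
    y+=.07
E
```

```text
0.2 [-4.56  1.68  1.17  0.  ] 46.8 0.24 -0.02 24.9
0.27 [-3.23  1.6  -0.09  0.1 ] 46.47 0.13 0.09 25.15
0.34 [-2.3   0.87 -0.38  0.05] 45.67 -0.38 0.39 25.4
```

```bash
python3 - <<'E'
from h import *
P=np.pi
y=.34;f0=0
for y,d in((.41,45),(.48,44.5),(.48,43.5),(.55,43.5),(.55,42),(.62,42),(.62,40.5)):
    r.move_straight(tcp(y,d,dz=.1),rate=30,frame=[P,0,y])
    f=pf(y,f0);p=pin_dist(y);print(y,d,f,*p,r.get_time(),flush=True)
    if abs(f[0])>11 or abs(f[1])>8: break
E
```

```text
0.41 45 [-0.21 -0.77 -2.26 -0.03] 43.68 -0.19 0.5 25.675
0.48 44.5 [-0.38  0.12 -2.29  0.01] 43.8 0.14 0.37 25.95
0.48 43.5 [-0.61 -0.9  -1.21 -0.04] 43.17 0.31 0.19 26.2
0.55 43.5 [ 0.01 -0.07 -1.06  0.01] 43.53 -0.01 0.08 26.475
0.55 42 [ 0.2   0.32 -1.29  0.02] 41.81 0.27 0.09 26.725
0.62 42 [ 0.7   0.12 -1.24  0.04] 42.06 -0.07 0.04 26.9917
0.62 40.5 [-0.09  0.52 -1.26 -0.03] 40.32 0.24 0.1 27.2417
```

```bash
python3 - <<'E'
from h import *
P=np.pi
y=.62;f0=0
for d in(38.5,36.5,34.5,32,29,26,23,20,17,14.5):
    h=r.move_straight(tcp(y,d,dz=.1),rate=25,frame=[P,0,y],guard=9)
    f=pf(y,f0);p=pin_dist(y);print(round(y,2),d,h,f,*p,r.get_time(),flush=True)
    if h or abs(f[0])>7 or abs(f[1])>6: break
    if abs(f[3])>.08: y+=.02*np.sign(f[3])
E
```

```text
0.62 38.5 False [-0.41  0.32 -1.73 -0.04] 38.31 0.11 0.08 27.4917
0.62 36.5 False [-0.7   1.13 -1.25  0.03] 36.33 0.06 0.09 27.7417
0.62 34.5 False [-0.82  0.32 -0.65  0.01] 34.36 0.04 0.1 27.9917
0.62 32 False [ 0.39 -0.32 -1.03  0.03] 31.77 0.09 0.1 28.2417
0.62 29 False [-0.01 -0.06 -0.76 -0.08] 28.8 0.04 0.07 28.5083
0.62 26 False [ 0.09 -0.36 -1.16 -0.01] 25.75 0.09 0.08 28.775
0.62 23 False [ 0.68 -0.52 -1.    0.02] 22.66 0.09 0.11 29.0417
0.62 20 False [ 0.87  0.83 -0.74  0.03] 19.69 0.02 0.13 29.3083
0.62 17 False [ 0.25  0.21 -0.98  0.02] 16.64 0.09 0.08 29.575
0.62 14.5 False [-0.31  0.28 -1.14  0.04] 14.23 0.04 0.11 29.825
```

```bash
python3 - <<'E'
from h import *
y=.62
for d in(13,12,11.5,11,10.5,10,9.5,9,8.5):
    h=r.move_straight(tcp(y,d,dz=.1),rate=15,guard=12)
    f=pf(y);p=pin_dist(y);print(d,h,f,*p,r.get_time(),flush=True)
    if h or f[0]<-7: break
r.sleep(.4); f=pf(y);print(f,*pin_dist(y))
E
```

```text
13 False [ 0.98  0.81 -1.2   0.04] 12.89 0.01 0.08 30.075
12 False [-0.15  1.14 -1.63  0.08] 12.06 0.01 0.06 30.325
11.5 False [-1.32  1.62 -0.47 -0.  ] 11.89 0.01 0.0 30.575
11 False [-0.85  1.28 -0.72  0.01] 11.08 0.27 -0.0 30.825
10.5 False [-2.45  1.9  -1.21  0.02] 10.76 0.32 -0.04 31.075
10 False [-3.56  2.32  0.36  0.05] 10.59 0.29 -0.06 31.325
9.5 False [-4.79  2.91  0.32  0.06] 10.52 0.26 -0.06 31.575
9 False [-6.12  2.06  2.21  0.09] 10.46 0.26 -0.1 31.825
8.5 False [-6.18  3.36  2.6   0.05] 10.38 0.29 -0.09 32.075
[-6.52  2.59  3.21  0.04] 10.36 0.29 -0.09
```

```bash
python3 - <<'E'
from h import *
import cv2
y=.62
r.move_straight(tcp(y,9.7,dz=.0),rate=15); r.sleep(.2); print(pf(y))
e=np.array(r.get_ee_pos()); d=np.array([np.cos(y),np.sin(y)]); O=e[:2]+8.5*d; np.save("O.npy",O); print(O,e,O+12*d)
grip(30,10); r.sleep(.2); print(r.get_opening(),pf(y))
r.move_straight([*e[:2],300],rate=150)
b=O-d*75; r.move_straight([*b,300],rate=150); grip(0,10); print(r.get_opening(),r.get_time())
ims=[]
for n in("scene","top"):
    c=capture(n); u,v=map(int,proj(c,[*O,180]))
    ims.append(cv2.resize(c["color"][v-30:v+30,u-20:u+20],(400,600),interpolation=cv2.INTER_NEAREST))
    print(n,[np.round((np.array(proj(c,p))-(u-20,v-30))*10) for p in([*(O+12*d),184],[*(O-56.9*d),223.3])])
cv2.imwrite("pics/b3.png",np.hstack(ims)[:,:,::-1])
E
```

```text
[-5.67  2.03  0.73  0.02]
[596.10512671 135.13242875] [589.18715983 130.19362988 194.07697406] [605.87166819 142.10485068]
30.04067190898679 [-0.93  0.18  0.16 -0.01]
0.1731196179068352 35.675
scene [array([246., 327.]), array([59., 49.])]
top [array([176., 250.]), array([294., 488.])]
```

View pics/b3.png

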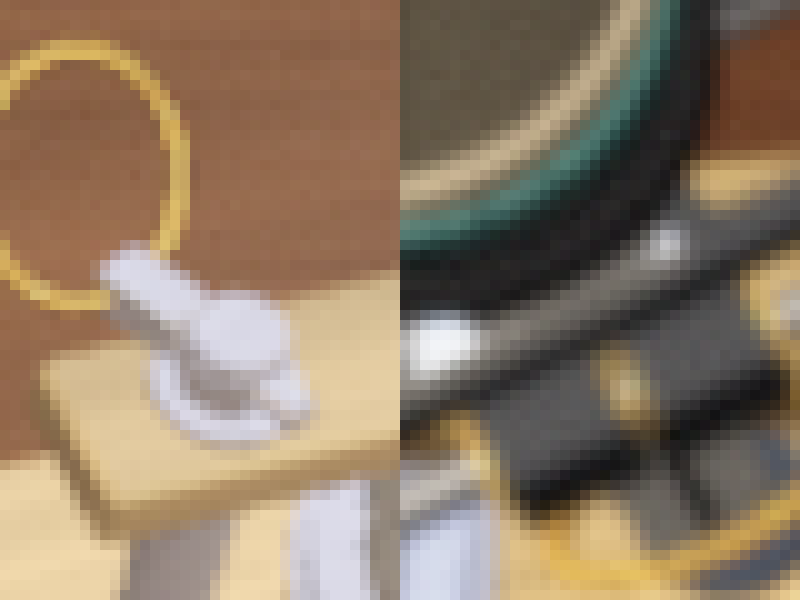

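```bash
python3 - <<'E'
from h import *
y=.62;P=np.pi
O=np.load("O.npy"); d=np.array([np.cos(y),np.sin(y)])
def w(q,R=61,off=10):
    a=np.radians(126)-q; return [*(O+d*(-21+R*np.cos(a)-off)),172+2+R*np.sin(a)+19]
assert all(r.inverse_kinematics(w(q),[P,0,y]) is not None for q in np.arange(0,1.5,.1))
p=w(0,off=18); r.move_straight(p,rate=120); r.sleep(.15); f0=np.array(r.get_ft_force()); print(r.get_ee_pos(),f0)
for q in np.arange(0,1.61,.1):
    h=r.move_straight(w(q),rate=40,guard=15)
    print(round(q,2),h,pf(y,f0),np.round(np.array(r.get_ee_pos())-w(q),1),r.get_time(),flush=True)
    if h: break
E
```

```text
[535.77994409  91.76680866 243.20354421] [ 0.13038295 -0.08460992 -0.17270828]
0.0 True [-5.2   1.02  3.84  0.03] [-3.8 -3.3  0.3] 36.8167
```

```bash
python3 - <<'E'
from h import *
y=.62;P=np.pi
O=np.load("O.npy"); d=np.array([np.cos(y),np.sin(y)])
def w(q,R=61,off=14.5):
    a=np.radians(126)-q; return [*(O+d*(-21+R*np.cos(a)-off)),172+2+R*np.sin(a)+19]
r.move_straight(w(0,off=19),rate=60); r.sleep(.15); f0=np.array(r.get_ft_force()); print(f0)
for q in np.arange(0,.41,.05):
    h=r.move_straight(w(q),rate=15,guard=12)
    f=pf(y,f0);e=np.array(r.get_ee_pos())-w(q)
    print(round(q,2),h,f,np.round([e[:2]@d,e[2]],1),r.get_time(),flush=True)
    if h: break
E
```

```text
[-1.042326   -1.11104336 -0.46347432]
0.0 False [ 1.95 -0.11  1.46  0.06] [ 0.2 -0.1] 37.6667
0.05 False [1.79 0.58 0.41 0.06] [0.1 0.1] 38.0167
0.1 False [ 1.23  0.8  -0.08 -0.05] [0.1 0.1] 38.3667
0.15 False [ 1.51  0.58 -0.02 -0.01] [0.1 0. ] 38.7167
0.2 False [ 1.33 -0.12 -0.34  0.04] [0.2 0.1] 39.0667
0.25 False [ 1.2   0.21  0.44 -0.04] [0.1 0. ] 39.4167
0.3 False [ 1.71  0.74 -0.38  0.03] [0.1 0. ] 39.7667
0.35 False [1.14 0.51 0.62 0.02] [0.1 0. ] 40.1167
0.4 False [ 2.25  0.49 -0.16 -0.01] [0.1 0. ] 40.4667
```

```bash
python3 - <<'E'
from h import *
import cv2
O=np.load("O.npy"); ims=[]
for n in("scene","top"):
    c=capture(n); u,v=map(int,proj(c,[*O,190]))
    ims.append(cv2.resize(c["color"][v-30:v+30,u-20:u+20],(400,600),interpolation=cv2.INTER_NEAREST))
cv2.imwrite("pics/b4.png",np.hstack(ims)[:,:,::-1])
E
```

```text
(no output)
```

View pics/b4.png

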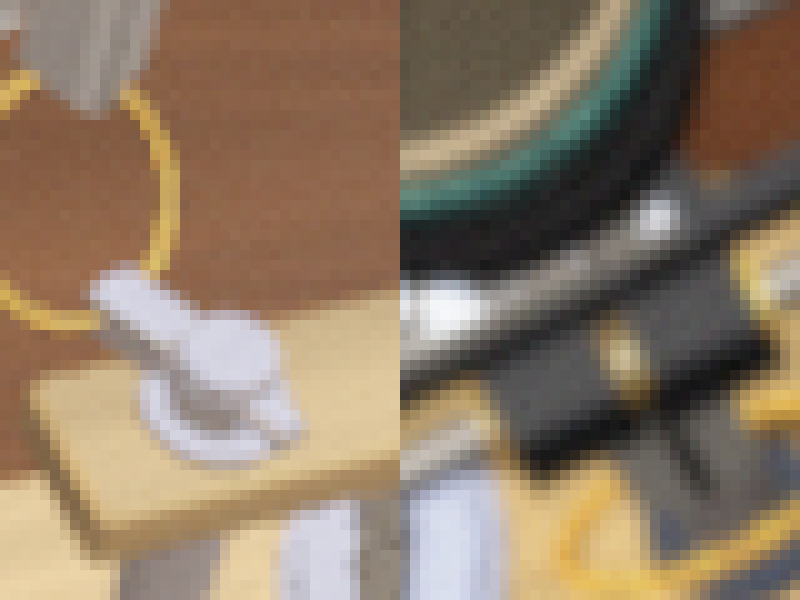

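```bash
python3 - <<'E'
from h import *
import cv2
y=.62; d=np.array([np.cos(y),np.sin(y)]);n=np.array([-d[1],d[0]]); O=np.load("O.npy")
print(r.get_ee_pos(), (np.array(r.get_ee_pos())[:2]-O)@d)
s=dict(np.load("scenem.npz"));t=dict(np.load("topm.npz"))
# b3 crops: origin = int(proj(O,180)) - (20,30)
def px(c,a): u,v=map(int,proj(c,[*O,180])); return np.array([u-20,v-30])+np.array(a)/10-.5
p,e=tri(s,px(s,(60,50)),t,px(t,(700-400,555))); print(p,e,"pin frame x,y,z",(p[:2]-O)@d,(p[:2]-O)@n,p[2]-172)
# back end of head top edge, and nose from b3 scene
for nm,a,x,z in(("nose",(292,400),36,172),("headtopback",(120,258),-25,181)):
    print(nm,px(s,a)-proj(s,[*(O+d*x),z]))
for nm,c in(("scene",capture("scene")),("top",capture("top"))):
    hsv=cv2.cvtColor(c["color"],cv2.COLOR_RGB2HSV); m=cv2.inRange(hsv,(18,140,120),(30,255,255))
    u,v=map(int,proj(c,[*O,190])); ys,xs=np.where(m[v-45:v+45,u-40:u+40]); print(nm,xs.min()+u-40,xs.max()+u-40,ys.min()+v-45,ys.max()+v-45,len(xs))
E
```

```text
[555.95207176 106.46626814 252.38595771] -49.335753625400955
[540.72309496 103.04365268 214.55206024] 2.1769627927236876 pin frame x,y,z -63.718949682529434 6.062544162966076 42.55206023628642
nose [-2.60241045 -2.5287454 ]
headtopback [-1.41099697  1.08420436]
scene 348 370 170 217 49
top 174 204 165 185 114
```

```bash
cat > flip.py <<'E'
from h import *
y=.62;P=np.pi
O=np.load("O.npy"); d=np.array([np.cos(y),np.sin(y)])
def w(q,R=61,off=10,up=18):
    a=np.radians(134)-q; return [*(O+d*(-21+R*np.cos(a)-off)),172-1+R*np.sin(a)+up]
E
python3 - <<'E'
from flip import *
assert all(r.inverse_kinematics(w(q),[P,0,y]) is not None for q in np.arange(0,1.7,.1))
e=np.array(r.get_ee_pos())
r.move_straight([e[0],e[1],290],rate=150)
b=w(0,off=24); r.move_straight([b[0],b[1],290],rate=150); r.move_straight(b,rate=100,guard=8); r.sleep(.15); f0=np.array(r.get_ft_force()); print(np.array(r.get_ee_pos())-b,f0)
for o in(18,15,13,11,10):
    h=r.move_straight(w(0,off=o),rate=20,guard=12); print(o,h,pf(y,f0),flush=True)
for q in np.arange(.1,.51,.1):
    h=r.move_straight(w(q),rate=30,guard=14)
    f=pf(y,f0);e=np.array(r.get_ee_pos())-w(q)
    print(round(q,2),h,f,np.round([e[:2]@d,e[2]],1),r.get_time(),flush=True)
    if h: break
E
```

```text
[0.56153608 0.15807072 0.68524779] [-0.34491083 -0.69516903  0.36974665]
18 False [ 0.38  0.33 -0.58 -0.01]
15 False [ 0.05 -0.04 -0.94  0.05]
13 False [ 0.46  0.48 -0.46 -0.02]
11 False [-0.92  0.44  0.88 -0.06]
10 False [-1.9   0.35  1.64  0.02]
0.1 False [-0.83  0.34  0.55  0.  ] [0.5 0.2] 44.1917
0.2 False [-1.63  0.09  0.27  0.02] [0.3 0.1] 44.5417
0.3 False [-1.01  0.4  -0.07 -0.01] [0.2 0. ] 44.8917
0.4 False [-0.8  -0.02 -0.87  0.05] [0.2 0. ] 45.2417
0.5 False [-2.19  0.44  0.07 -0.02] [ 0.2 -0. ] 45.5917
```

Contact at off≈11 exactly as predicted, and the ring follows. Continue the arc.

```bash
python3 - <<'E'
from flip import *
f0=np.array([-.34,-.7,.37])
for q in np.arange(.6,1.66,.1):
    h=r.move_straight(w(q),rate=30,guard=14)
    f=pf(y,f0);e=np.array(r.get_ee_pos())-w(q)
    print(round(q,2),h,f,np.round([e[:2]@d,e[2]],1),r.get_time(),flush=True)
    if h: break
import cv2
ims=[]
for n in("scene","top"):
    c=capture(n); u,v=map(int,proj(c,[*O,190]))
    ims.append(cv2.resize(c["color"][v-30:v+30,u-20:u+20],(400,600),interpolation=cv2.INTER_NEAREST))
cv2.imwrite("pics/b5.png",np.hstack(ims)[:,:,::-1])
E
```

```text
0.6 False [-1.24  0.02 -0.53 -0.05] [ 0.2 -0. ] 45.9417
0.7 False [-2.08  0.3   0.02 -0.06] [ 0.3 -0. ] 46.2917
0.8 False [-1.98  0.28 -0.29 -0.04] [ 0.2 -0.1] 46.6417
0.9 False [-2.79 -0.28 -1.06  0.01] [ 0.3 -0. ] 46.9917
1.0 False [-1.39  0.39 -0.48 -0.  ] [ 0.4 -0.1] 47.3417
1.1 False [-0.84  0.47 -1.4   0.01] [ 0.3 -0.1] 47.6917
1.2 False [ 0.13  0.56 -0.51  0.03] [ 0.5 -0. ] 48.0417
1.3 False [ 0.76  0.04 -0.35  0.02] [0.9 0.2] 48.3917
1.4 False [ 0.41  0.38  0.05 -0.03] [ 0.2 -0.2] 48.7417
1.5 False [ 1.18 -0.1   0.15  0.03] [ 0.  -0.2] 49.0917
1.6 False [0.47 0.96 0.44 0.07] [ 0.  -0.3] 49.4417
```

View pics/b5.png

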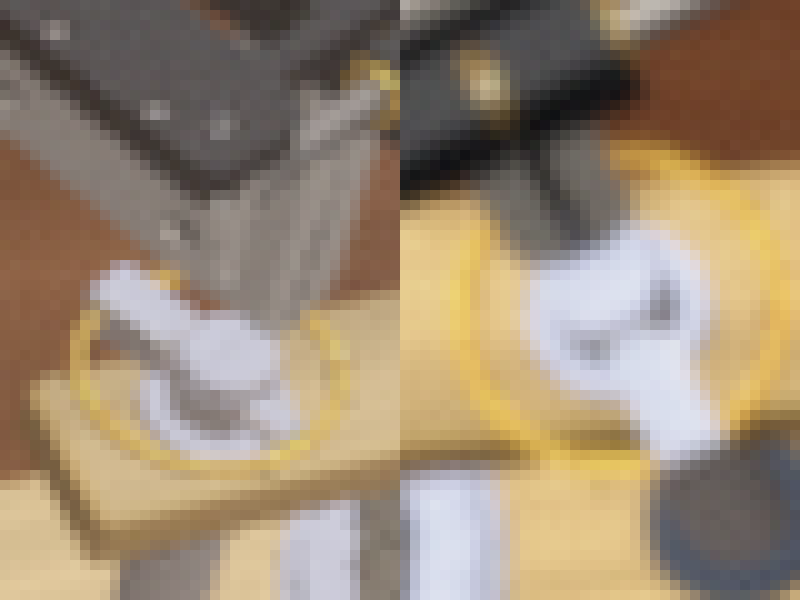

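```bash
python3 - <<'E'
from h import *
e=np.array(r.get_ee_pos())
r.move_straight([e[0],e[1],320],rate=120); r.sleep(.5); print(r.get_ft_force(),r.get_time())
print(r.hand_in())
E
```

```text
[ 0.19767594  0.2228589  -0.14226096] 50.9417
the job is handed in; nothing more can be done
None
```

The job is handed in at 51 s; no verdict came back. The last picture shows the pin in the bare post with its head at the post and the ring shut round post and nose. I did not measure the final seating. My first flip attempt slipped past the ring and the second closed it, and no force I read or guarded against went over about 15 N. The arm is clear of everything, and its path kept away from the mug, jar and tumbler, though I did not check them again in a picture.

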